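# Free a jammed nose cone from the lathe's chuck

## Robot

A 7-joint arm with a two-finger parallel gripper is mounted at the origin on the work surface. World frame = base frame: x ahead of the robot, y to its left, z up, the work surface at z = 0. Lengths are in m, angles in rad, forces in N, time in s.
With the tool pointing down it reaches from about 0.35 to 0.9 m from the base axis. Payload 8.1 kg.
Tool frame: the origin (TCP) lies midway between the tips of the shut fingers; the grasp point (between the pads) lies arm.tcp_to_grasp behind it (arm.tcp_to_grasp is the distance from the TCP to the grasp point, in m); z points along the fingers, y is the line along which they close (so a half turn about z gives the same grasp; the last joint's range is limited). The gripper opens to 92 mm and grips with 3 to 60 N. Pads are 19 mm wide; open, the fingers measure 130 mm over their backs; the gripper's body (75 mm by 190 mm) begins 47 mm behind the grasp point.
Start: joints at [1.071, 0.434, 0.025, 1.573, -0.012, 1.134, -0.075], TCP at [0.242, -0.576, 0.227] pointing down, gripper open.
Joint ranges: [-2.62, 2.62], [-0.44, 2.09], [-1.27, 1.32], [0.08, 2.57], [-1.32, 4.46], [0.12, 2], [-2.74, 2.74]. Speed limits (rad/s): [2.22, 2.22, 3.01, 3.01, 3.14, 3.14, 3.14].

## Interface

Orientations are given as a rotation vector (axis times angle).
In Python, from cell import observe, get_image, arm gives the robot as it stands. The module is installed in compiled form; this text tells all that it offers.
- The arm moves only by the tool drive_tool, never from a script. Its argument "steps" is a list of rows, each a list of 5 numbers: the closure, from 0 (fully open) to 1 (shut), then the shift along the world's x, y, z in mm, then the turn about the world's z in rad. In form: [[hand, x, y, z, roll], ...]. A call has 1 to 20 rows; each row shifts and turns the commanded pose from where the row before left it; what a row does not reach is not made up. A row lasts 1/12 s, in which the tool goes at most 41.7 mm and 7.16 degrees, less where a joint would pass 70% of its speed; a pose out of reach is approached as far as the arm can. A call with a gripper value outside its range is refused whole. The fingers move at their own pace and stop on an object; "grip_force" is the grip in N (left out, the last holds). Time passes only in rows, so rows that do not move let the fingers close. It gives the time, the measured TCP pose, the force, the opening and the grip force at its end, in the units of the state.
- observe(): the state, without advancing time (a new reading comes with each control period).
- get_image(name): name is "scene" or "top" or "wrist"; returns a dict with "image" (384x512x3 uint8, red, green, blue), "vfov" (degrees; the focal length in pixels is half the picture's height over the tangent of half this angle, whatever the lens; pixels are square), "cx", "cy" (the principal point, pixels), "xyz" and "attitude" of the camera in the world. Camera axes: x right, y down, z forward; pixel columns grow to the right and rows downward; lengths in m; the calibration is good to about 2 mm. The wrist camera is an equidistant fisheye: a pixel r from the principal point sees the ray r / f radians off the axis. A picture is of the moment at which its call begins. There is no depth.
- arm.sign_off(): hands the job in; it is judged then, once.
The state is a dict: "clock": time; "joints": joint angles; "dq": joint speeds; "joint_efforts": joint torques, N m; "position": TCP position; "ee_rot": TCP orientation; "force": force on the tool from outside, world axes, zero at the start; "ft_torque": the same for the moment, N m; "width": opening from 0.0 (shut) to 1.0 (fully open); "gripper_force": force on a finger pad.
Only numpy, scipy, OpenCV 4.12 (cv2) and the standard library are available. Lean on these libraries where they do the work, as an engineer would, in place of code of your own. Each camera call takes 0.05 s, during which the arm holds its last target. There are 200 camera calls.

## Task

The turned wooden nose cone is stuck tight in the split wooden chuck of the little lathe. Slide the tailstock right back to its stop at the end of the bed, then take hold of the cone and work it loose: rock its point to your side and to the far side, well over 3 degrees each way and several times over while easing it out, and do not just haul on it, because the chuck is only pushed into the spindle's taper and must not come out with it. When the cone frees, finish holding it still in the gripper just clear of the chuck mouth, about a finger's breadth out and still in line, so that I can brush out the chuck: do not let go, and leave the other things on the bench alone.

Things in the scene. Friction and masses are not known exactly. Their poses are not given: they have to be found in the camera images.
- lathe: Cream bench wood lathe fixed to the bench, 700 mm bed along its y, headstock (top at z = 220 mm) at +y, operator's side -x. Origin on the bench under the spindle axis, which runs along y at z = 170 mm. Bed top at 85 mm. A dark tool rest (150 mm bar, top at z = 165 mm) stands drawn back at x = -118 mm, y = -93 to +57 mm, on a fixed banjo.
- chuck_mouth (a point): Centre of the chuck's mouth on the spindle axis (lathe x = 0, y = +60 mm, z = 170 mm), axes as the lathe's: the cone comes out towards -y. The chuck is a brown wooden cylinder, 66 mm outside, sawn into a front and a back half with a steel band. Its grip lies 2 to 13 mm inside the mouth, so the shoulder must come out by about 20 mm.
- jaw_front (a joint): Sideways give of the chuck's front half, in m: 0 as the cone sits, growing towards the robot's side, at most 0.004, at least -0.0015 (empty). Each half presses the shoulder with about 14 N and yields about 1.5 N/mm; the halves need no handling.
- chuck (a joint): How far the chuck has been dragged out of the spindle's taper towards -y, in m, 0 = home. It lets go at a pull of 15 N, and a dead straight pull on the cone needs some 35 N. While the cone is swung level about the chuck's mouth it slips with much less: 2 mm out for each full swing from -0.15 to +0.15 rad is easy.
- cone: Pale turned nose cone along the lathe axis, 70 g. Origin on its axis at the lip, 4 mm outside the chuck mouth at the start. Towards +y: round shoulder 36 mm diameter, 24 mm long, 20 mm of it in the chuck. Towards -y: straight part 44 mm diameter, 40 mm long (grip it here from above, across the axis), then a 75 mm ogive to the point. Starts with its axes as the lathe's.
- cone_end (a point): Centre of the inner end face of the shoulder, at cone y = +24 mm.
- cone_tip (a point): Point of the cone, at cone y = -115 mm.
- tailstock (a joint): Travel of the tailstock along the bed, in m: 0 when its live centre's point is 1 mm from the cone's point, grows as it slides towards the lathe's -y, stop at 0.14. It is not locked and slides with about 5 N of friction and stays where it is left.
- tail_grip (a point): Centre of the top face of the cream tailstock casting, 194 mm above the bench. The casting there is 42 mm wide across the bed (x) and 75 mm long (y), with plain upright sides down to z = 130 mm: grip it from above or push it.
- grey_cone: Bystander: grey nose cone standing on the bench, 48 mm diameter, 118 mm tall, origin under its centre.
- green_box: Bystander: green lidded plastic box 101 x 81 x 40 mm, origin under its centre.
- washer: Bystander: grey ring 40 mm diameter, 4 mm thick, origin under its centre.
- chisel: Bystander: turning chisel, 270 mm long, wooden handle, lying along its x axis, origin on the bench under its ferrule.
- knife: Bystander: slim green hobby knife, 130 mm long, lying along its x axis.
- sander: Bystander: cork sanding block 38 x 66 x 22 mm lying on top of the headstock, origin under its centre.
Not all that is in view belongs to the job. Leave any yellow look-alike of the cone alone.

How it is judged:
By the outcome, as a careful person would: the job done as asked, in the order asked, and still so for the second after the job is handed in, while the arm keeps its last pose, push and grip.
It also fails if it takes over 50 s, if anything falls off the work surface, if the arm or the gripper's body presses on something with over 40 N, if the wrist force passes 120 N, or if a joint passes its speed limit or range.

## Working session

There is one attempt and no reset: what is moved stays moved. The work goes in short steps, Python scripts to look and compute and a tool call to move; the robot and the scene stay as the last step left them, time stands still between calls to the robot, and variables do not carry over. Pictures are saved under pics/ and viewed, at most 10 in all, crops included, and the job is handed in when it is done.

Besides the shell and the picture viewer there is one more tool, called after "Request:" by a JSON object that holds its "op" and its "data". drive_tool: Moves the arm, as the interface text tells. Its arguments: {"type":"object","properties":{"steps":{"type":"array"},"grip_force":{"type":"number"}},"required":["steps"]}

```bash
mkdir -p pics; python3 - <<'E'
from cell import observe,get_image,arm
import cv2
o=observe();print({k:o[k] for k in('clock','position','ee_rot','force','width')},arm.tcp_to_grasp)
for n in('scene','top'):
    d=get_image(n);print(n,d['vfov'],d['cx'],d['cy'],d['xyz'],d['attitude'])
    cv2.imwrite(f'pics/{n}0.png',cv2.resize(d['image'][:,:,::-1],None,fx=1.5,fy=1.5,interpolation=cv2.INTER_CUBIC))
    cv2.imwrite(f'raw_{n}.png',d['image'][:,:,::-1])
E
```

```text
{'clock': 0.0, 'position': array([ 0.24131974, -0.57598314,  0.22595927]), 'ee_rot': array([-3.07852108e+00, -6.18784230e-01,  6.33724204e-04]), 'force': array([ 0.56107764, -0.25442561,  0.43425673]), 'width': 1.0007861187745672} 0.0188
scene 47.96887898607311 258.54737023671464 189.3627815723823 [ 1.31118328 -0.39726299  1.34852124] [-2.23411028 -1.28607736  0.43395719]
top 52.897464822399726 256.0005787920547 194.24382655719194 [0.38494877 0.02747552 1.24993418] [-2.14441925  2.1319418  -0.17006293]
```

View pics/scene0.png

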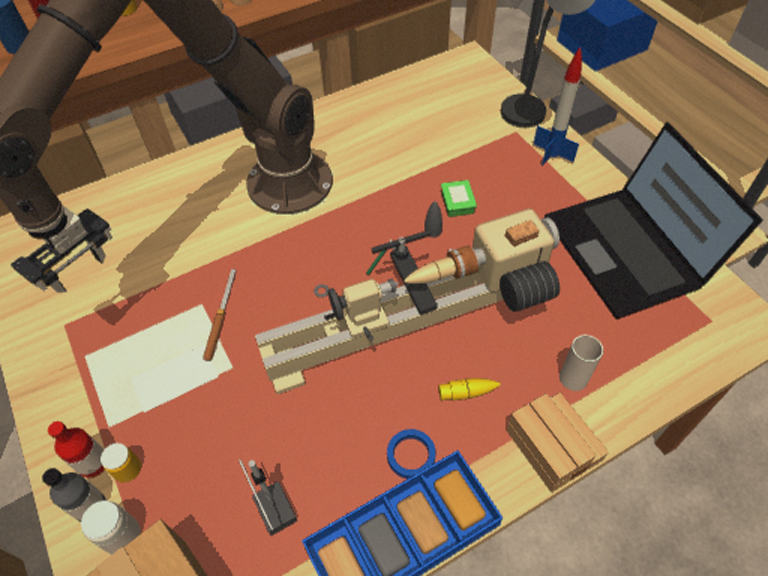

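View pics/top0.png

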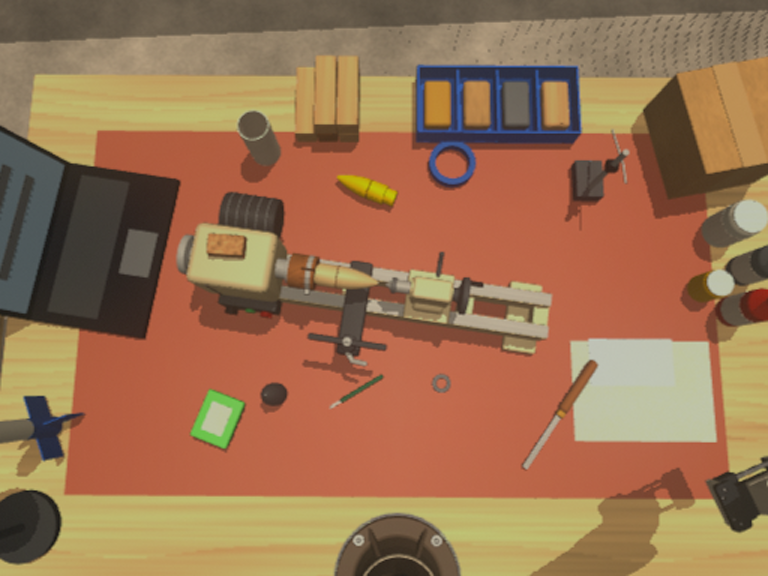

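The scene view shows the lathe at (400,290), with the cone at (435,272) in the chuck at (465,262) and the tailstock at (365,300). In the top view (up is +x, left is +y), the cone runs from (315,273) to (380,283), and the tailstock top is at (432,287). Next I'll take a zoomed crop for measuring.

```bash
cat > h.py <<'E'
import numpy as np,cv2
from scipy.spatial.transform import Rotation as R
def ray(d,u,v,fish=False):
    f=192/np.tan(np.radians(d['vfov']/2)); p=np.array([u-d['cx'],v-d['cy']])
    if fish:
        r=np.hypot(*p);a=r/f;c=np.r_[p/r*np.sin(a),np.cos(a)]
    else: c=np.r_[p/f,1]
    return np.array(d['xyz']),R.from_rotvec(d['attitude']).apply(c)
def onz(d,u,v,z,fish=False):
    o,r=ray(d,u,v,fish);return o+r*(z-o[2])/r[2]
def proj(d,P):
    f=192/np.tan(np.radians(d['vfov']/2));c=R.from_rotvec(d['attitude']).inv().apply(np.array(P)-d['xyz'])
    return f*c[0]/c[2]+d['cx'],f*c[1]/c[2]+d['cy']
def tri(a,b):
    (o1,r1),(o2,r2)=a,b
    s,_,_,_=np.linalg.lstsq(np.c_[r1,-r2],o2-o1,rcond=None)
    p,q=o1+r1*s[0],o2+r2*s[1];return (p+q)/2,np.linalg.norm(p-q)
E
python3 - <<'E'
import cv2
a=cv2.imread('raw_top.png')[140:240,110:310];b=cv2.imread('raw_scene.png')[130:230,190:390]
cv2.imwrite('pics/z.png',cv2.resize(cv2.vconcat([a[:75+25],b])[:,:],None,fx=3,fy=3,interpolation=cv2.INTER_CUBIC))
E
```

```text
(no output)
```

View pics/z.png

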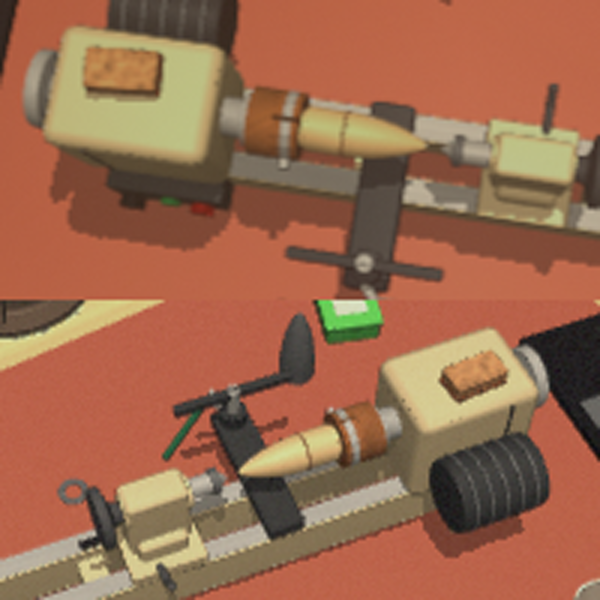

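```bash
python3 - <<'E'
from h import *
from cell import get_image
t=get_image('top');s=get_image('scene')
T=lambda u,v,z:onz(t,110+u/3,140+v/3,z)
tip,e=tri(ray(t,110+430/3,140+146/3),ray(s,190+240/3,130+174/3));print('tip tri',tip,e)
tipz=T(430,146,.17);print('tip@170',tipz)
a,b=T(287,252,.165),T(442,274,.165);print('rest',a,b,np.linalg.norm(a-b),'yaw',np.degrees(np.arctan2(-(a-b)[0],(a-b)[1])))
l=T(304,130,.17);print('mouth',l,np.linalg.norm(l-tipz),'yaw',np.degrees(np.arctan2(-(l-tipz)[0],(l-tipz)[1])))
print('tail',T(535,157,.194),[T(*p,.194).round(3) for p in((497,133),(577,140),(572,182),(492,175))])
# cone mask axis
im=t['image'].astype(int);hsv=cv2.cvtColor(t['image'],cv2.COLOR_RGB2HSV)
m=np.zeros((384,512),np.uint8);m[172:195,209:255]=1
mm=m&(cv2.inRange(hsv,(12,70,140),(28,200,255))//255)
v,u=np.nonzero(mm);P=np.array([onz(t,x,y,.17)[:2] for x,y in zip(u,v)]);c=P.mean(0);w,V=np.linalg.eigh(np.cov((P-c).T));d=V[:,1]*np.sign(V[1,1]);print('cone',len(u),c,'yaw',np.degrees(np.arctan2(-d[0],d[1])),'along',((P-c)@d).min(),((P-c)@d).max())
E
```

```text
tip tri [0.57749145 0.04025386 0.1632518 ] 0.008718838706387446
tip@170 [0.5744316  0.03624779 0.17      ]
rest [0.4736552 0.1696376 0.165    ] [0.45393345 0.02423087 0.165     ] 0.1467380898043596 yaw -7.723988755071065
mouth [0.58914835 0.15592256 0.17      ] 0.12057625456552395 yaw -7.0106262534146255
tail [ 0.56046394 -0.06107742  0.194     ] [array([ 0.583, -0.026,  0.194]), array([ 0.577, -0.1  ,  0.194]), array([ 0.537, -0.095,  0.194]), array([ 0.543, -0.021,  0.194])]
cone 455 [0.58857561 0.10812104] yaw -10.110505298497191 along -0.07422658118802201 0.060298897038330045
```

Request:
{"op": "drive_tool", "data": {"steps": [[0,10,16,12,0.052],[0,16,26,12,0.052],[0,16,26,10,0.052],[0,16,26,10,0.052],[0,16,26,8,0.052],[0,16,26,8,0.052],[0,16,26,5,0.052],[0,16,26,5,0.052],[0,16,26,5,0.052],[0,16,26,0,0.052],[0,16,26,0,0.052],[0,16,26,0,0.052],[0,16,26,0,0.052],[0,16,26,0,0.052],[0,16,26,0,0.052],[0,16,26,0,0.052],[0,16,26,0,0.052],[0,16,26,0,0.052],[0,16,26,0,0.052],[0,21,31,0,0.052]], "grip_force": 20}}

```text
clock: 1.87
position: [0.5605, -0.0614, 0.3017]
ee_rot: [2.364, 2.068, -0.002]
force: [0.7, -0.9, -0.7]
width: 0.999
gripper_force: 0.0
```

```bash
python3 - <<'E'
from h import *
from cell import get_image,observe
o=observe();r=R.from_rotvec(o['ee_rot']);print(o['position'],r.apply([0,1,0]),r.apply([0,0,1]),o['joints'],o['force'])
d=get_image('wrist');print({k:d[k] for k in d if k!='image'})
cv2.imwrite('pics/w1.png',cv2.resize(d['image'][:,:,::-1],None,fx=1.5,fy=1.5,interpolation=cv2.INTER_CUBIC))
E
```

```text
[ 0.5605086  -0.06135906  0.30173571] [ 9.91122923e-01 -1.32948322e-01 -3.06798470e-04] [-4.43472903e-04 -9.98417063e-04 -9.99999403e-01] [ 0.34352391  0.32192251 -0.44250933  1.58160738  0.14330566  1.2706931
 -0.25496521] [ 0.73456132 -0.8617797  -0.68625991]
{'vfov': 65.70646984690485, 'cx': 250.24030333586364, 'cy': 190.81625491837252, 'xyz': array([0.57098861, 0.01144788, 0.4596115 ]), 'attitude': array([ 2.85591648, -0.19098924, -0.02722511])}
```

View pics/w1.png

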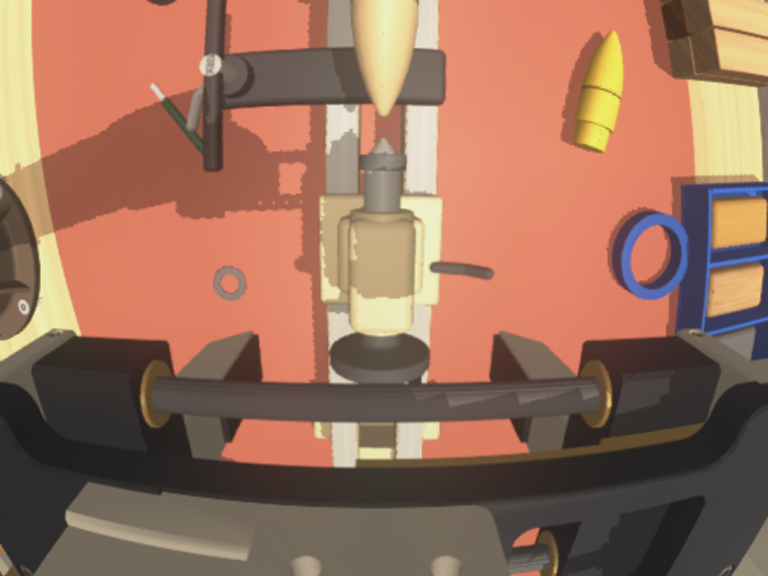

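The wrist view is lined up with the lathe. The cone point is at (384,113), the live centre at (384,140), and the tailstock top runs from (352,212) to (412,332).

```bash
python3 - <<'E'
from h import *
from cell import get_image
d=get_image('wrist')
W=lambda u,v,z:onz(d,u/1.5,v/1.5,z,True).round(4)
print('tip',W(384,114,.17),'lc',W(384,139,.17))
print('cone sides at top row3',W(354,3,.17),W(419,3,.17))
print('tail',[W(*p,.194) for p in((353,212),(413,212),(352,332),(412,332))])
print('rest',W(206,168,.165),W(222,168,.165))
print('bed',[W(*p,.085) for p in((331,2),(438,2),(332,462),(412,462))])
E
```

```text
tip [0.583  0.0514 0.17  ] lc [0.581  0.0351 0.17  ]
cone sides at top row3 [0.573  0.1301 0.17  ] [0.6151 0.1255 0.17  ]
tail [array([ 0.5568, -0.0072,  0.194 ]), array([ 0.5924, -0.0115,  0.194 ]), array([ 0.5459, -0.083 ,  0.194 ]), array([ 0.5841, -0.0877,  0.194 ])]
rest [0.4585 0.0349 0.165 ] [0.4702 0.0328 0.165 ]
bed [array([0.5539, 0.1664, 0.085 ]), array([0.6437, 0.1564, 0.085 ]), array([ 0.4927, -0.2693,  0.085 ]), array([ 0.5759, -0.2793,  0.085 ])]
```

```bash
python3 - <<'E'
from h import *
from cell import get_image
w=get_image('wrist');t=get_image('top');s=get_image('scene')
print('washer',onz(w,230/1.5,283/1.5,.004,True),onz(t,441/1.5,383/1.5,.004))
print('ring c',onz(w,650/1.5,255/1.5,.01,True),onz(t,452/1.5,164/1.5,.01),onz(s,411/1.5,453/1.5,.01))
print('yellow tip',onz(w,614/1.5,32/1.5,.02,True),onz(t,337/1.5,177/1.5,.02),onz(s,500/1.5,386/1.5,.02))
print('base bolts scene', [onz(s,a/1.5,b/1.5,.01) for a,b in((326,193),(290,203))],'top bolts',[onz(t,a/1.5,b/1.5,.01) for a,b in((358,541),(437,541))])
for P in ([0,0,0],):print('origin px top,scene',np.array(proj(t,P))*1.5,np.array(proj(s,P))*1.5)
cv2.imwrite('raw_top1.png',t['image'][:,:,::-1]);cv2.imwrite('raw_scene1.png',s['image'][:,:,::-1])
# scene tail top centre
print('tail scene',onz(s,190+152/3,130+190/3,.194))
print('tailscene whole', onz(s,363/1.5,292/1.5,.194))
E
```

```text
washer [ 0.39834843 -0.08672477  0.004     ] [ 0.38852809 -0.09356287  0.004     ]
ring c [ 0.88285156 -0.11076773  0.01      ] [ 0.87509373 -0.12246852  0.01      ] [ 0.8792051  -0.11822448  0.01      ]
yellow tip [0.84822738 0.14553517 0.02      ] [0.83932166 0.13468061 0.02      ] [0.84906657 0.13455464 0.02      ]
base bolts scene [array([0.10315592, 0.06750466, 0.01      ]), array([ 0.08577746, -0.03673173,  0.01      ])] top bolts [array([0.070911  , 0.07849136, 0.01      ]), array([ 0.07185061, -0.0817713 ,  0.01      ])]
origin px top,scene [396.50165455 576.86865357] [289.57454377 181.76205345]
tail scene [ 0.5678269 -0.0607879  0.194    ]
tailscene whole [ 0.57472171 -0.05956966  0.194     ]
```

```bash
python3 - <<'E'
from h import *
from cell import get_image,observe
o=observe();print(o['position'],o['dq'].round(3))
w2=get_image('wrist');print(w2['xyz'],w2['attitude'])
cv2.imwrite('raw_w2.png',w2['image'][:,:,::-1])
a=cv2.imread('pics/w1.png');b=cv2.resize(w2['image'][:,:,::-1],None,fx=1.5,fy=1.5,interpolation=cv2.INTER_CUBIC)
ga,gb=[cv2.cvtColor(x,cv2.COLOR_BGR2GRAY)[0:330,180:700].astype(np.float32) for x in(a,b)]
print(cv2.phaseCorrelate(ga,gb))
w=dict(w2,xyz=np.array([0.57098861,0.01144788,0.4596115]),attitude=np.array([2.85591648,-0.19098924,-0.02722511]))
W=lambda u,v,z:onz(w,u/1.5,v/1.5,z,True).round(4)
print('tip',W(384,114,.17),'lc',W(384,139,.17),'washer',W(230,283,.004),'ring',W(650,255,.01))
print('tail',[W(*p,.194) for p in((353,212),(413,212),(352,332),(412,332))],'rest end',W(214,168,.165))
E
```

```text
[ 0.56024451 -0.06187784  0.30136518] [ 0.023 -0.009  0.016  0.007  0.001  0.     0.001]
[0.57085118 0.01084057 0.45927957] [ 2.85638737 -0.19238684 -0.02813478]
((0.25813107485180353, -0.5327714053323973), 1.0123781062938548)
tip [0.5805 0.0414 0.17  ] lc [0.5783 0.0252 0.17  ] washer [ 0.3955 -0.0933  0.004 ] ring [ 0.88   -0.1217  0.01  ]
tail [array([ 0.5537, -0.0167,  0.194 ]), array([ 0.5892, -0.0214,  0.194 ]), array([ 0.5418, -0.0925,  0.194 ]), array([ 0.58  , -0.0976,  0.194 ])] rest end [0.4618 0.0253 0.165 ]
```

Request:
{"op": "drive_tool", "data": {"steps": [[0,3,2,-15,0],[0,3,3,-25,0],[0,0,0,-30,0],[0,0,0,-30,0],[0,0,0,-30,0],[0.3,0,0,-16,0],[0.4,0,0,0,0],[0.44,0,0,0,0],[0.44,0,0,0,0],[0.44,0,0,0,0]]}}

```text
clock: 3.0
position: [0.5675, -0.0569, 0.1575]
ee_rot: [2.365, 2.065, 0.003]
force: [0.3, -0.1, 0.4]
width: 0.689
gripper_force: 0.0
```

Request:
{"op": "drive_tool", "data": {"steps": [[0.44,0,0,0,0],[0.44,0,0,0,0],[0.48,0,0,0,0],[0.5,0,0,0,0],[0.5,0,0,0,0],[0.5,0,0,0,0]], "grip_force": 12}}

```text
clock: 3.5
position: [0.5665, -0.0564, 0.1558]
ee_rot: [2.365, 2.068, 0.0]
force: [0.8, -0.4, -0.1]
width: 0.5
gripper_force: 0.0
```

Request:
{"op": "drive_tool", "data": {"steps": [[0.55,0,0,0,0],[0.6,0,0,0,0],[0.6,0,0,0,0],[0.6,0,0,0,0]]}}

```text
clock: 3.83
position: [0.5648, -0.0562, 0.1555]
ee_rot: [-2.363, -2.066, 0.004]
force: [-7.6, 0.7, 5.4]
width: 0.462
gripper_force: 12.0
```

Request:
{"op": "drive_tool", "data": {"steps": [[0.6,-2.5,-6,0,0],[0.6,-1.3,-10,0,0],[0.6,-1.3,-10,0,0],[0.6,-1.3,-10,0,0],[0.6,-1.3,-10,0,0],[0.6,-1.3,-10,0,0],[0.6,-1.3,-10,0,0],[0.6,-1.3,-10,0,0],[0.6,0,0,0,0]], "grip_force": 20}}

```text
clock: 4.58
position: [0.5534, -0.1337, 0.1556]
ee_rot: [-2.366, -2.065, 0.003]
force: [-7.4, -3.1, 3.7]
width: 0.455
gripper_force: 19.9
```

Request:
{"op": "drive_tool", "data": {"steps": [[0.6,-2.5,-10,0,0],[0.6,-1.4,-10,0,0],[0.6,-1.4,-10,0,0],[0.6,-1.1,-8,0,0],[0.6,-0.8,-6,0,0],[0.6,-0.8,-6,0,0],[0.6,0,0,0,0]]}}

```text
clock: 5.17
position: [0.5464, -0.1817, 0.1556]
ee_rot: [-2.364, -2.066, -0.001]
force: [-2.2, 3.3, 2.3]
width: 0.454
gripper_force: 20.0
```

Request:
{"op": "drive_tool", "data": {"steps": [[0.6,-0.6,-4,0,0],[0.6,-0.6,-4,0,0],[0.6,-0.4,-3,0,0],[0.6,0,0,0,0],[0.6,0,0,0,0]]}}

```text
clock: 5.58
position: [0.546, -0.1843, 0.1555]
ee_rot: [-2.353, -2.07, -0.01]
force: [-1.0, 24.8, 1.7]
width: 0.458
gripper_force: 20.0
```

Request:
{"op": "drive_tool", "data": {"steps": [[0.6,0.5,4,0,0],[0.6,0,2,0,0],[0.3,0,0,0,0],[0,0,0,0,0],[0,0,0,0,0],[0,0,0,10,0],[0,0,0,30,0],[0,0,0,30,0],[0,0,0,30,0],[0,0,0,30,0],[0,5,30,15,0],[0,5,35,0,0],[0,5,35,0,0],[0,5,35,0,0],[0,5,35,0,0],[0,5,35,0,0],[0,5,35,0,0],[0,5,35,0,0],[0,5,25,0,0],[0,0,0,0,0]]}}

```text
clock: 7.25
position: [0.5904, 0.1194, 0.3017]
ee_rot: [-2.356, -2.075, -0.005]
force: [-0.1, 0.3, 0.7]
width: 0.998
gripper_force: 0.0
```

Request:
{"op": "drive_tool", "data": {"steps": [[0,3,10,0,-0.01],[0,0,0,0,0],[0,0,0,0,0],[0,0,0,0,0],[0,0,0,0,0]]}}

```text
clock: 7.67
position: [0.5939, 0.1212, 0.301]
ee_rot: [2.377, 2.054, -0.0]
force: [0.4, -0.4, -0.5]
width: 1.002
gripper_force: 0.0
```

```bash
python3 - <<'E'
from h import *
from cell import get_image,observe
o=observe();r=R.from_rotvec(o['ee_rot']);y=r.apply([0,1,0]);print(o['position'],np.degrees(np.arctan2(y[1],y[0])),r.apply([0,0,1]),o['joints'].round(2),o['force'],o['dq'].round(3))
d=get_image('wrist');print(d['xyz'],d['attitude'])
cv2.imwrite('pics/w3.png',cv2.resize(d['image'][:,:,::-1],None,fx=1.5,fy=1.5,interpolation=cv2.INTER_CUBIC))
np.save('w3.npy',d,allow_pickle=True)
E
```

```text
[0.59388905 0.12121821 0.30098973] -8.334859397094352 [ 2.68316618e-04 -5.34773551e-04 -9.99999821e-01] [ 0.06  0.41 -0.51  1.48  0.2   1.31 -0.61] [ 0.4023761  -0.37321233 -0.47763468] [ 0.     0.001 -0.003  0.002 -0.    -0.002 -0.005]
[0.60514035 0.19386148 0.45889718] [ 2.85532431 -0.20836195 -0.02873548]
```

View pics/w3.png

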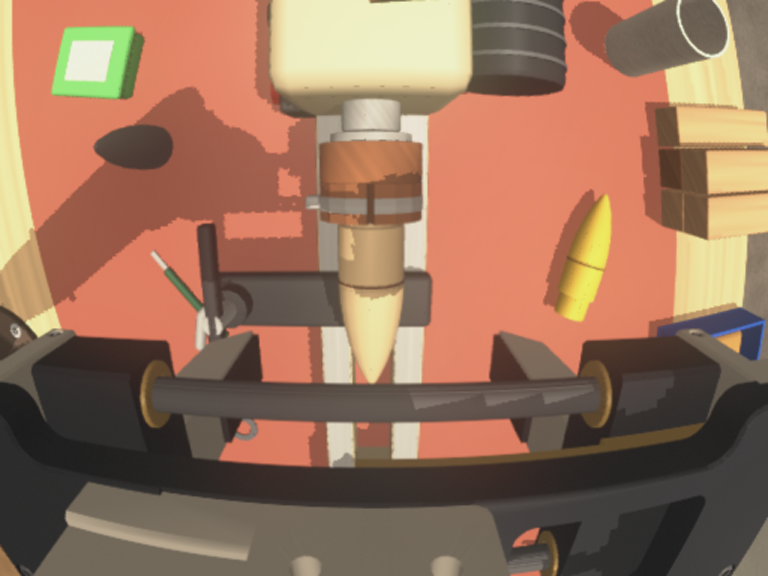

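The wrist view shows the chuck at (371,185) with its mouth edge at v≈224. The straight part spans u 338–405 and v 226–287, and the point is at (373,382).

```bash
python3 - <<'E'
from h import *
d=np.load('w3.npy',allow_pickle=True).item()
W=lambda u,v,z:onz(d,u/1.5,v/1.5,z,True).round(4)
print('tip',W(373,383,.17))
for v in(235,260,283):
    a,b=W(338.5,v,.175),W(405,v,.175);print(v,a,b,(a+b)/2,np.linalg.norm(a-b))
print('boundary top of cone z.192',W(372,288,.192),'mouth top z.203',W(371,227,.203))
print('chuck',W(320,185,.175),W(423,185,.175))
print('rest bar',W(207,225,.165),W(209,335,.165))
E
```

```text
tip [0.5808 0.0393 0.17  ]
235 [0.5749 0.1508 0.175 ] [0.6173 0.1445 0.175 ] [0.5961  0.14765 0.175  ] 0.04286548728289461
260 [0.5722 0.1344 0.175 ] [0.6152 0.1281 0.175 ] [0.5937  0.13125 0.175  ] 0.043459061195566494
283 [0.5696 0.119  0.175 ] [0.6132 0.1127 0.175 ] [0.5914  0.11585 0.175  ] 0.04405280921802828
boundary top of cone z.192 [0.5919 0.1173 0.192 ] mouth top z.203 [0.5973 0.1569 0.203 ]
chuck [0.5684 0.1846 0.175 ] [0.633 0.175 0.175]
rest bar [0.4835 0.1713 0.165 ] [0.4646 0.091  0.165 ]
```

Request:
{"op": "drive_tool", "data": {"steps": [[0,0,4,-15,0],[0,-1,5,-25,0],[0,0,0,-30,0],[0,0,0,-30,0],[0,0,0,-30,0],[0.2,0,0,-20,0],[0.4,0,0,0,0],[0.48,0,0,0,0],[0.48,0,0,0,0],[0.48,0,0,0,0],[0.48,0,0,0,0],[0.48,0,0,0,0],[0.49,0,0,0,0],[0.49,0,0,0,0]], "grip_force": 10}}

```text
clock: 8.88
position: [0.593, 0.1316, 0.1512]
ee_rot: [2.375, 2.056, 0.001]
force: [0.2, -0.2, -0.9]
width: 0.512
gripper_force: 0.0
```

Request:
{"op": "drive_tool", "data": {"steps": [[0.52,0,0,0,0],[0.58,0,0,0,0],[0.62,0,0,0,0],[0.62,0,0,0,0]]}}

```text
clock: 9.22
position: [0.5927, 0.1315, 0.1508]
ee_rot: [-2.376, -2.056, 0.0]
force: [-0.8, 0.3, 3.0]
width: 0.477
gripper_force: 10.0
```

Request:
{"op": "drive_tool", "data": {"steps": [[0.7,0,0,0,0],[0.7,0,0,0,0],[0.7,1.3,-0.2,0,0.05],[0.7,1.3,-0.2,0,0.05],[0.7,1.3,-0.2,0,0.05],[0.7,0,0,0,0]], "grip_force": 45}}

```text
clock: 9.72
position: [0.5973, 0.1311, 0.1507]
ee_rot: [-2.213, -2.229, -0.002]
force: [1.1, 0.9, 0.0]
width: 0.468
gripper_force: 45.0
```

```bash
cat > st.py <<'E'
from h import *
from cell import observe
o=observe();r=R.from_rotvec(o['ee_rot']);y=r.apply([0,1,0]);a=np.arctan2(y[1],y[0])
if abs(a)>1.57:a-=np.sign(a)*np.pi
p=o['position'];u=np.array([.145,.989]);n=np.array([.989,-.145]);q=p[:2]-[.5927,.1315]
print('clk',o['clock'],'phi',round(a+.145,4),'lat,ax mm',(q@n*1e3).round(2),(q@u*1e3).round(2),'z',p[2].round(4),'F lat/ax/z',(o['force'][:2]@n).round(1),(o['force'][:2]@u).round(1),o['force'][2].round(1),'T',o['ft_torque'].round(2),'w',o['width'],o['gripper_force'])
E
python3 st.py
```

```text
clk 9.7167 phi 0.1522 lat,ax mm 4.62 0.28 z 0.1507 F lat/ax/z 1.0 1.1 0.0 T [ 0.27 -0.21 -0.37] w 0.4679010408306665 45.035741329193115
```

Request:
{"op": "drive_tool", "data": {"steps": [[0.7,-1.4,-0.1,0,-0.05],[0.7,-1.4,-0.1,0,-0.05],[0.7,-1.4,-0.1,0,-0.05],[0.7,-1.4,-0.1,0,-0.05],[0.7,-1.4,-0.1,0,-0.05],[0.7,-1.4,-0.1,0,-0.05],[0.7,0,0,0,0],[0.7,1.3,-0.5,0,0.05],[0.7,1.3,-0.5,0,0.05],[0.7,1.3,-0.5,0,0.05],[0.7,1.3,-0.5,0,0.05],[0.7,1.3,-0.5,0,0.05],[0.7,1.3,-0.5,0,0.05],[0.7,0,0,0,0]]}}

```text
clock: 10.88
position: [0.5971, 0.128, 0.1509]
ee_rot: [-2.212, -2.23, -0.003]
force: [1.9, 3.5, -0.2]
width: 0.471
gripper_force: 45.0
```

```bash
python3 st.py
```

```text
clk 10.8833 phi 0.1531 lat,ax mm 4.86 -2.87 z 0.1509 F lat/ax/z 1.4 3.7 -0.2 T [ 0.78 -0.44 -0.4 ] w 0.4711941558634941 45.03879904747009
```

Request:
{"op": "drive_tool", "data": {"steps": [[0.7,-1.5,-0.1,0,-0.05],[0.7,-1.5,-0.1,0,-0.05],[0.7,-1.5,-0.1,0,-0.05],[0.7,-1.5,-0.1,0,-0.05],[0.7,-1.5,-0.1,0,-0.05],[0.7,-1.5,-0.1,0,-0.05],[0.7,0,0,0,0],[0.7,1.4,-0.55,0,0.05],[0.7,1.4,-0.55,0,0.05],[0.7,1.4,-0.55,0,0.05],[0.7,1.4,-0.55,0,0.05],[0.7,1.4,-0.55,0,0.05],[0.7,1.4,-0.55,0,0.05],[0.7,0,0,0,0]]}}

```text
clock: 12.05
position: [0.5967, 0.1232, 0.1509]
ee_rot: [2.212, 2.23, 0.002]
force: [1.9, 1.9, 0.3]
width: 0.473
gripper_force: 45.0
```

```bash
python3 st.py; python3 - <<'E'
from h import *
from cell import get_image
d=get_image('wrist');s=get_image('scene')['image'][120:200,250:350]
a=cv2.resize(d['image'][70:310,110:410,::-1],None,fx=1.6,fy=1.6,interpolation=cv2.INTER_CUBIC)
b=cv2.resize(s[:,:,::-1],(480,384),interpolation=cv2.INTER_CUBIC)
cv2.imwrite('pics/c1.png',cv2.resize(cv2.hconcat([a,b[:384,:]]),(800,320)))
E
```

```text
clk 12.05 phi 0.1528 lat,ax mm 5.11 -7.6 z 0.1509 F lat/ax/z 1.6 2.2 0.3 T [ 0.48 -0.58 -0.3 ] w 0.47330918456055565 45.019251108169556
```

View pics/c1.png

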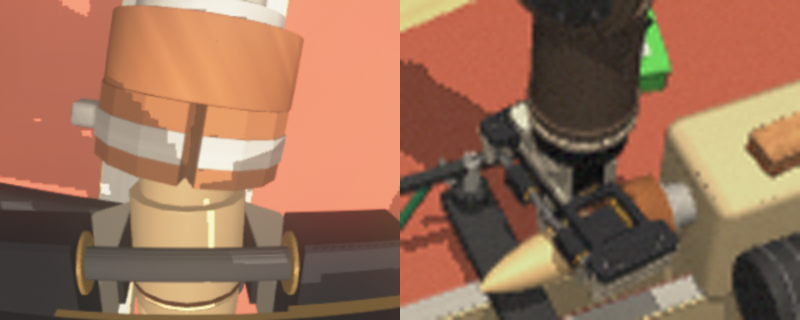

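The crop shows the cone tilted against the chuck, with the lip ring at (185,205) now well away from the mouth. So it is slipping out as planned, and I'll continue.

Request:
{"op": "drive_tool", "data": {"steps": [[0.7,-1.75,-0.1,0,-0.05],[0.7,-1.75,-0.1,0,-0.05],[0.7,-1.75,-0.1,0,-0.05],[0.7,-1.75,-0.1,0,-0.05],[0.7,-1.75,-0.1,0,-0.05],[0.7,-1.75,-0.1,0,-0.05],[0.7,0,0,0,0],[0.7,1.7,-0.6,0,0.05],[0.7,1.7,-0.6,0,0.05],[0.7,1.7,-0.6,0,0.05],[0.7,1.7,-0.6,0,0.05],[0.7,1.7,-0.6,0,0.05],[0.7,1.7,-0.6,0,0.05],[0.7,0,0,0,0]]}}

```text
clock: 13.32
position: [0.5961, 0.119, 0.1508]
ee_rot: [2.212, 2.23, 0.002]
force: [3.7, 2.2, 0.0]
width: 0.468
gripper_force: 45.0
```

```bash
python3 st.py
```

```text
clk 13.3167 phi 0.1529 lat,ax mm 5.19 -11.87 z 0.1508 F lat/ax/z 3.3 2.7 0.0 T [ 0.29 -0.77 -0.23] w 0.468264398393313 45.01436769962311
```

Request:
{"op": "drive_tool", "data": {"steps": [[0.7,-1.95,-0.1,0,-0.05],[0.7,-1.95,-0.1,0,-0.05],[0.7,-1.95,-0.1,0,-0.05],[0.7,-1.95,-0.1,0,-0.05],[0.7,-1.95,-0.1,0,-0.05],[0.7,-1.95,-0.1,0,-0.05],[0.7,0,0,0,0],[0.7,1.9,-0.63,0,0.05],[0.7,1.9,-0.63,0,0.05],[0.7,1.9,-0.63,0,0.05],[0.7,1.9,-0.63,0,0.05],[0.7,1.9,-0.63,0,0.05],[0.7,1.9,-0.63,0,0.05],[0.7,0,0,0,0]]}}

```text
clock: 14.48
position: [0.5948, 0.114, 0.1503]
ee_rot: [-2.212, -2.231, 0.002]
force: [-0.9, -0.2, -1.3]
width: 0.472
gripper_force: 45.0
```

```bash
python3 st.py
```

```text
clk 14.4833 phi 0.1535 lat,ax mm 4.57 -16.97 z 0.1503 F lat/ax/z -0.9 -0.3 -1.3 T [-0.04 -0.14 -0.01] w 0.47233022700943095 44.99916136264801
```

Request:
{"op": "drive_tool", "data": {"steps": [[0.7,-1.8,-0.1,0,-0.05],[0.7,-1.8,-0.1,0,-0.05],[0.7,-1.8,-0.1,0,-0.05],[0.7,-1.8,-0.1,0,-0.05],[0.7,-1.8,-0.1,0,-0.05],[0.7,-1.8,-0.1,0,-0.05],[0.7,0,0,0,0],[0.7,1.9,-0.7,0,0.05],[0.7,1.9,-0.7,0,0.05],[0.7,1.9,-0.7,0,0.05],[0.7,0,0,0,0],[0.7,0,0,0,0]]}}

```text
clock: 15.48
position: [0.5897, 0.1122, 0.1506]
ee_rot: [-2.376, -2.054, 0.0]
force: [-0.1, -0.1, -0.5]
width: 0.469
gripper_force: 45.0
```

```bash
python3 st.py
```

```text
clk 15.4833 phi -0.0001 lat,ax mm -0.13 -19.55 z 0.1506 F lat/ax/z -0.1 -0.1 -0.5 T [-0.04 -0.05  0.  ] w 0.4691745518825325 44.99960482120514
```

Request:
{"op": "drive_tool", "data": {"steps": [[0.7,-0.4,-2.8,0,0],[0.7,-0.4,-2.8,0,0],[0.7,-0.4,-2.8,0,0],[0.7,-0.4,-2.8,0,0],[0.7,-0.4,-2.7,0,0],[0.7,0,0,0,0],[0.7,0,0,0,0],[0.7,0,0,0,0]]}}

```text
clock: 16.15
position: [0.5878, 0.0984, 0.1508]
ee_rot: [2.376, 2.056, 0.0]
force: [0.1, -0.1, -1.8]
width: 0.471
gripper_force: 45.0
```

```bash
python3 st.py; python3 - <<'E'
from h import *
from cell import get_image
d=get_image('wrist');np.save('w4.npy',d,allow_pickle=True)
cv2.imwrite('pics/f1.png',cv2.resize(d['image'][:,:,::-1],None,fx=1.5,fy=1.5,interpolation=cv2.INTER_CUBIC))
E
```

```text
clk 16.15 phi 0.0009 lat,ax mm 0.01 -33.47 z 0.1508 F lat/ax/z 0.1 -0.1 -1.8 T [-0.02 -0.11  0.09] w 0.4705001198237421 44.999865889549255
```

View pics/f1.png

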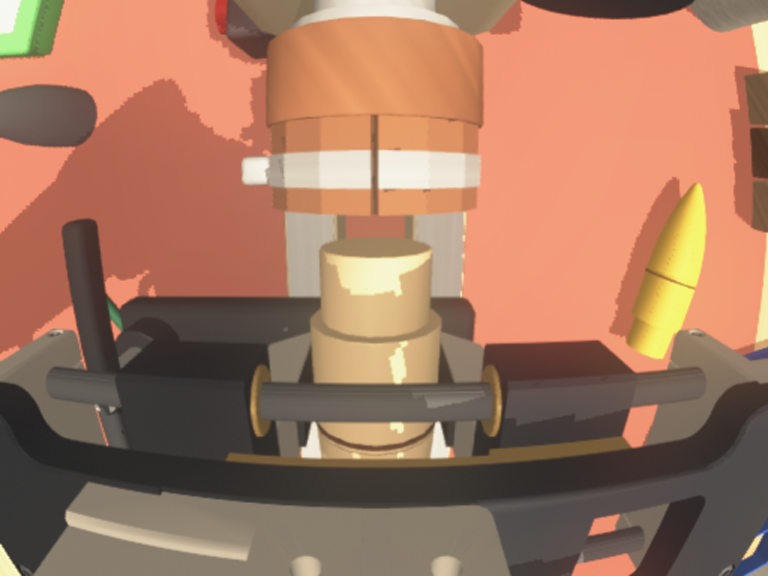

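The cone is free: the shoulder end is at (376,245) and the chuck mouth edge at (375,214), in line with each other. Checking the gap and whether the chuck is home.

```bash
python3 - <<'E'
from h import *
u=np.array([.145,.989])
for f,mv,e in(('w3.npy',[(371,227)],None),('w4.npy',[(375,214.5)],(376,238))):
    d=np.load(f,allow_pickle=True).item();W=lambda a,b,z:onz(d,a/1.5,b/1.5,z,True)
    print('mouth',W(*mv[0],.203)[:2],W(*mv[0],.203)[:2]@u)
    if f[1]=='3': print('chuck seam',W(371,181,.203)[:2]@u,'back',W(371,143,.203)[:2]@u)
    else:
        print('seam',W(374,117,.203)[:2]@u,'back',W(374,22,.203)[:2]@u);print('end',W(*e,.188)[:2]@u)
        for v in(270,300):print('shoulder mid',(W(321,v,.17)+W(431.5,v,.17))/2)
        print('chuck mid',(W(272,200,.17)+W(479,200,.17))/2)
E
```

```text
mouth [0.59726286 0.15686721] 0.2417447860348722
chuck seam 0.26839171480905066 back 0.2902001693768838
mouth [0.59713228 0.15851815] 0.24335863236251382
seam 0.26656212970824866 back 0.2901768997755129
end 0.23508916256235154
shoulder mid [0.59438112 0.13694812 0.17      ]
shoulder mid [0.59292853 0.12691469 0.17      ]
chuck mid [0.59743259 0.15963187 0.17      ]
```

```bash
python3 - <<'E'
from h import *
u=np.array([.145,.989]);d=np.load('w4.npy',allow_pickle=True).item();W=lambda a,b,z:onz(d,a/1.5,b/1.5,z,True)
print(W(376,238,.152)[:2]@u,W(376,257,.188)[:2]@u,'lip top',W(376,344,.192)[:2]@u, 'tcp',np.array([.5878,.0984])@u)
E
```

```text
0.22889462661323015 0.22975224448765622 lip top 0.20540086293907137 tcp 0.18254859999999998
```

```bash
python3 - <<'E'
from cell import arm
print(arm.sign_off())
E
```

```text
the job is handed in; nothing more can be done
None
```

The tailstock is back against its stop. The cone was rocked free over about five cycles of ±0.15 rad (8.6°), and the gripper now holds it still, in line, with its inner end about 13 mm clear of the chuck mouth; by camera the chuck has not moved. The job is handed in at about 16 s.

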